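# Wedge the hand rest into the decorating stand

### The job

Fit the blue hand rest to the decorating stand: set it narrow end first at the open end of the dovetail way, slide it in between the jaws until it wedges tight, and give it a firm push of about 12 N, never more than 20 N, so that it stays wedged when you let go. Leave the bowl, the glaze jar and the brush where they are.

Things in the scene. Friction and masses are not known exactly. Their poses are not given: they have to be found in the camera images.
- rest_mid (a point): Middle of the loose hand rest, 33 mm above its underside; about 0.3 kg, 66 mm tall: steel dovetail foot, on it a blue block 50 mm long in x, 24 mm wide in y, from 14 to 54 mm up, topped by a cork pad 50 x 26 x 12 mm. z up, x forward to the foot's narrow end. Starts upright on the table. Grasp the block across y from above.
- rest_foot (a point): Middle of the foot's underside. Foot 60 mm long, 14 mm high, underside 44 mm wide at mid-length (22 mm each side), 46.6 mm at the rear, 41.4 mm at the front: its -y flank is straight along x, its +y flank tapers 5 degrees. Both flanks lean inwards going up by 20 degrees, so it enters the way only by sliding.
- rest_rear (a point): Centre of the upright rear (-x) face of the blue block, 25 mm behind rest_mid, 34 mm above the underside. Best let go once the foot is between the jaws and push here along x with closed fingers: the rest is then free to settle on both jaws. Wedged while gripped, it is held askew and comes loose when let go, so push again from behind, reading a settled force: a first jolt is not yet tight.
- stand: Fixed decorating stand. Origin on the table under the way's centre line; z up, x inwards along the way. Floor 20 mm above the table, 110 mm wide, from x = -120 mm. Undercut jaws 14 mm tall start at about x = -30 mm; nothing is higher before x = 145 mm, where the round aluminium wheel (160 mm across, 56 mm tall) begins. Tight is rest_mid anywhere from x = 24 to 66 mm, at y = 0, found by feel.
- apron (a point): Middle of the bare, flat floor ahead of the jaws (stand x = -75 mm, 20 mm above the table), where the rest can be set down. The floor and jaws are waxed (friction about 0.2): sliding takes under 3 N, then the push rises by several N per mm as the foot wedges. A push of 10 N or more along x locks it.
- mouth (a point): On the floor and centre line where the dark steel jaw begins (stand x = -30 mm). That jaw, at -y, is straight and meets the floor at y = -22 mm. At +y is a brass strip with the foot's 5 degree taper; with rest_mid at stand x = -16 mm the foot has 3.3 mm or more of sideways play. Brass strip's front end: stand x = -30 to 6 mm, differing every time.
- bowl: Bystander: loose green ceramic bowl, 96 mm across, 50 mm tall, origin under its centre.
- jar: Bystander: loose brown glaze jar with a white lid, 42 mm across, 50 mm tall, origin under its centre.
- brush: Bystander: loose brush 170 mm long lying along its x axis, origin under its middle.

How it is judged:
By the outcome, as a careful person would: the job done as asked, in the order asked, and still so for the second after the job is handed in, with the robot touching nothing.
It also fails if it takes over 64 s, if anything falls off the work surface, if the arm or the gripper's body presses on something with over 40 N, if the wrist force passes 120 N, or if a joint passes its speed limit or range.

### The arm

A 6-joint arm with a two-finger parallel gripper is mounted at the origin on the work surface. World frame = base frame: x ahead of the robot, y to its left, z up, the work surface at z = 0. Lengths are in m, angles in degrees, forces in N, time in s.
With the tool pointing down it reaches from about 0.225 to 0.875 m from the base axis. Payload 3.4 kg.
Tool frame: the origin (TCP) lies midway between the tips of the shut fingers; the grasp point (between the pads) lies 19 mm behind it (grasp_offset is the distance from the TCP to the grasp point, in m); z points along the fingers, y is the line along which they close (so a half turn about z gives the same grasp; the last joint's range is limited). The gripper opens to 85 mm and grips with 20 to 120 N. Pads are 22 mm wide; open, the fingers measure 114 mm over their backs; the gripper's body (76 mm by 85 mm) begins 54 mm behind the grasp point. The pads swing forward as they close: fully open they stand 13 mm farther back than shut.
Start: joints at [-6.933, 15.808, 86.224, -0, 77.962, -6.933], TCP at [0.575, -0, 0.231] pointing down, gripper open.
Joint ranges: [-165.64, 165.64], [-43.16, 119.46], [12.63, 154.43], [-67.54, 247.53], [6.08, 155.33], [-154.97, 154.97]. Speed limits (degrees/s): [147.25, 147.25, 180, 180, 180, 180].

### API

Orientations are given as [roll, pitch, yaw] about the fixed x, y, z axes, in that order (R = Rz(yaw) Ry(pitch) Rx(roll)).
In Python, from plant import * gives the robot as it stands.
- The arm moves only by the shell command python3 -m creep 'ROWS' [OPENING] [FORCE]. ROWS is JSON, a list of rows, each an object with "linear": the shift along the tool's x, y, z in cm, a list of three; "turn": the turn about the tool's z in degrees. In form: [{"linear": [tx, ty, tz], "turn": turn}, ...]. A call has 1 to 5 rows; each row shifts and turns the commanded pose from where the row before left it, along the tool's axes as they then stand; what a row does not reach is not made up. A row lasts 1/12 s, in which the tool goes at most 41.7 mm and 7.16 degrees, less where a joint would pass 70% of its speed; a pose out of reach is approached as far as the arm can. A call is refused whole if a number of a shift passes 4.17 or a number of a turn 7.16, either way. A call with a gripper value outside its range is refused whole. OPENING is the finger opening in cm, from 0 to 8.54, set as the call begins (- or left out, the last holds). The fingers move at their own pace and stop on an object; FORCE is the grip in N (left out, the last holds). Time passes only in rows, so rows that do not move let the fingers close. It gives the time, the measured TCP pose, the force, the opening and the grip force at its end, in the units of the state.
- sense(): the state, without advancing time (a new reading comes with each control period).
- camera(name): name is "scene" or "side" or "wrist"; returns a dict with "image" (400x640x3 uint8, blue, green, red), "z_map" (400x640 float32, m along the optical axis (not along the pixel's ray), 0 where there is no reading), "fx", "fy", "cx", "cy" (pixels), "extrinsics" (4x4, takes a point from world to camera coordinates). Camera axes: x right, y down, z forward; pixel columns grow to the right and rows downward; lengths in m; the calibration is good to about 2 mm. A picture is of the moment at which its call begins.
- hand_in(): hands the job in; it is judged then, once.
The state is a dict: "time_s": time; "joint_positions": joint angles; "joint_velocities": joint speeds; "joint_efforts": joint torques, N m; "eef_pos": TCP position; "eef_rot": TCP orientation; "wrist_force": force on the tool from outside, world axes, zero at the start; "wrist_torque": the same for the moment, N m; "finger_gap": opening from 0.0 (shut) to 1.0 (fully open); "gripper_force": force on a finger pad.
Only numpy, scipy, OpenCV 4.12 (cv2) and the standard library are available. Lean on these libraries where they do the work, as an engineer would, in place of code of your own. Each camera call takes 0.05 s, during which the arm holds its last target. There are 200 camera calls.

## Working session

There is one attempt and no reset: what is moved stays moved. The work goes in short steps, Python scripts to look and compute and a shell command to move; the robot and the scene stay as the last step left them, time stands still between calls to the robot, and variables do not carry over. Pictures are saved under pics/ and viewed, at most 10 in all, crops included, and the job is handed in when it is done.

```bash
ls; mkdir -p pics; python3 - <<'E'
from plant import *
import cv2,numpy as np,pickle
d={}
for n in("scene","side","wrist"):
    c=camera(n); d[n]=c; print(n,c["fx"],c["cx"],np.round(c["extrinsics"],3).tolist())
cv2.imwrite("pics/a.png",cv2.resize(np.vstack([d["scene"]["image"],d["side"]["image"]]),(480*1,600)))
cv2.imwrite("pics/scene.png",d["scene"]["image"]);cv2.imwrite("pics/side.png",d["side"]["image"])
pickle.dump(d,open("d0.pkl","wb"))
print(sense())
E
```

```text
pics
scene 467.5759496250916 311.7038716205321 [[0.465, 0.885, -0.019, -0.208], [0.594, -0.328, -0.734, -0.273], [-0.656, 0.33, -0.678, 1.6], [0.0, 0.0, 0.0, 1.0]]
side 415.9994186279777 314.04648082799537 [[0.946, -0.325, 0.005, -0.482], [-0.171, -0.51, -0.843, 0.103], [0.277, 0.797, -0.538, 1.156], [0.0, 0.0, 0.0, 1.0]]
wrist 344.33939953081654 319.6269024644145 [[1.0, 0.0, -0.002, -0.574], [0.001, -0.956, 0.292, -0.039], [-0.002, -0.292, -0.956, 0.38], [0.0, 0.0, 0.0, 1.0]]
{'time_s': 0.15, 'joint_positions': array([-6.93302924e+00,  1.58409262e+01,  8.62795332e+01, -1.84521613e-03,
        7.79625959e+01, -6.93175335e+00]), 'joint_velocities': array([ 0.06457462, -0.07826148, -0.23303152, -0.06470587, -0.0272013 ,
        0.06769584]), 'joint_efforts': array([ 9.65923646e-04, -4.17143512e+01, -2.46032345e+01, -1.26433165e-04,
        7.58384820e-03, -3.43765259e-05]), 'eef_pos': array([5.74595266e-01, 2.98529351e-05, 2.30615447e-01]), 'eef_rot': array([-1.79917334e+02, -8.23280101e-03,  8.99991043e+01]), 'wrist_force': array([ 0.11178805, -0.86847177,  1.26257871]), 'wrist_torque': array([-0.0119347 , -0.05182465, -0.01194233]), 'gripper_force': 0.0, 'finger_gap': 1.0022334426324644}
```

View pics/scene.png

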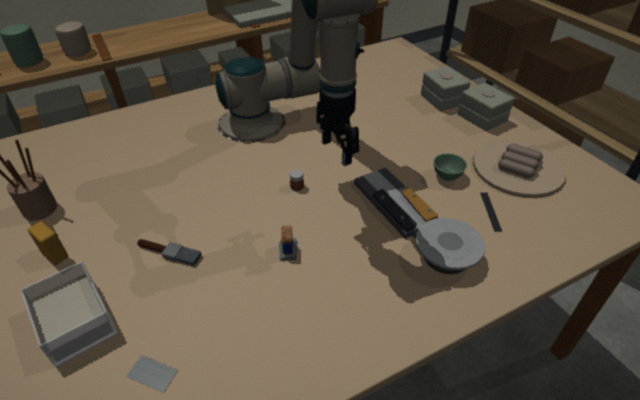

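View pics/side.png

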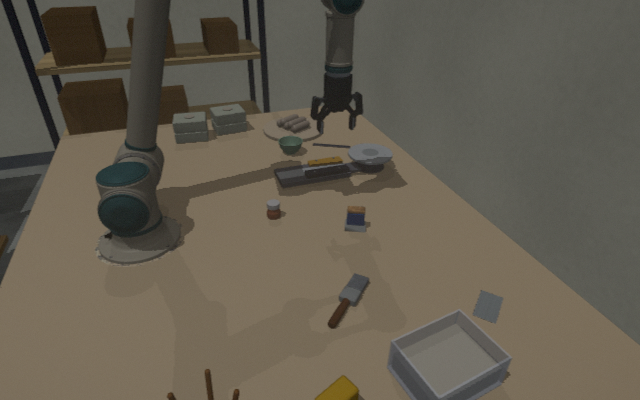

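Scene shows the rest at about (288,242), the stand from (370,180) to (425,225) with the wheel at (450,243), jar at (297,180), bowl at (450,167), brush at (490,210). Side shows the rest at (355,218) and the stand around (320,170).

```bash
cat > h.py <<'E'
import numpy as np,cv2
def ray(c,u,v):
    E=c["extrinsics"];R=E[:3,:3];t=E[:3,3];o=-R.T@t
    d=R.T@np.array([(u-c["cx"])/c["fx"],(v-c["cy"])/c["fy"],1.]);return o,d
def plane(c,u,v,z):
    o,d=ray(c,u,v);return o+d*(z-o[2])/d[2]
def cloud(c):
    E=c["extrinsics"];v,u=np.mgrid[:400,:640];z=c["z_map"]
    p=np.stack([(u-c["cx"])/c["fx"]*z,(v-c["cy"])/c["fy"]*z,z],-1)
    w=(p-E[:3,3])@E[:3,:3];w[z==0]=np.nan;return w
E
python3 - <<'E'
from h import *;import pickle
d=pickle.load(open("d0.pkl","rb"))
for n,box in(("scene",(275,305,220,262)),("side",(340,372,200,235))):
    c=d[n];w=cloud(c);hsv=cv2.cvtColor(c["image"],cv2.COLOR_BGR2HSV)
    m=np.zeros((400,640),bool);m[box[2]:box[3],box[0]:box[1]]=1
    for nm,lo,hi in(("blue",(100,80,20),(130,255,255)),):
        b=m&(cv2.inRange(hsv,lo,hi)>0);print(n,nm,b.sum(),np.nanmean(w[b],0).round(3))
    t=m&(w[...,2]>.058)&(w[...,2]<.075);print(n,"top",t.sum(),np.nanmean(w[t],0).round(3))
    if t.sum()>4: print(cv2.minAreaRect((w[t][:,:2]*1000).astype(np.float32)))
c=d["scene"];print("rough",[plane(c,*p).round(3) for p in((450,243,.056),(370,180,.02),(297,172,.05),(450,162,.05),(490,210,.005),(288,230,.066))])
im=c["image"][150:290,260:520];s=d["side"]["image"][120:240,250:420]
a=cv2.resize(im,None,fx=3,fy=3,interpolation=2)
cv2.imwrite("pics/b.png",a)
cv2.imwrite("pics/w.png",d["wrist"]["image"])
E
```

```text
scene blue 103 [ 0.607 -0.149  0.034]
scene top 173 [ 0.589 -0.142  0.065]
((586.9847412109375, -141.54359436035156), (24.681495666503906, 49.28297805786133), 64.39965057373047)
side blue 19 [ 0.577 -0.15   0.046]
side top 110 [ 0.585 -0.146  0.063]
((586.1669311523438, -144.22149658203125), (28.744897842407227, 48.071292877197266), 67.39178466796875)
rough [array([0.795, 0.187, 0.056]), array([0.475, 0.174, 0.02 ]), array([ 0.376, -0.008,  0.05 ]), array([0.547, 0.396, 0.05 ]), array([0.721, 0.397, 0.005]), array([ 0.582, -0.133,  0.066])]
```

View pics/w.png

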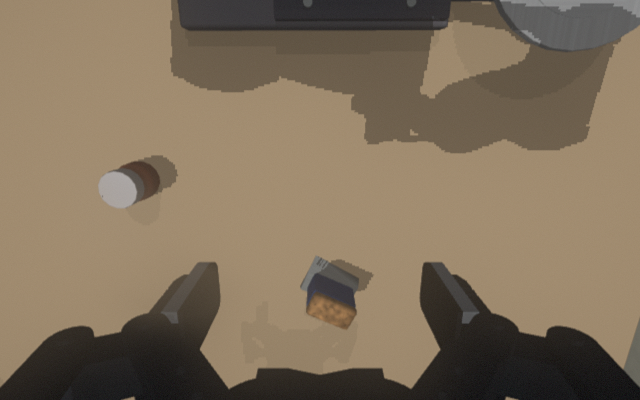

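View pics/b.png

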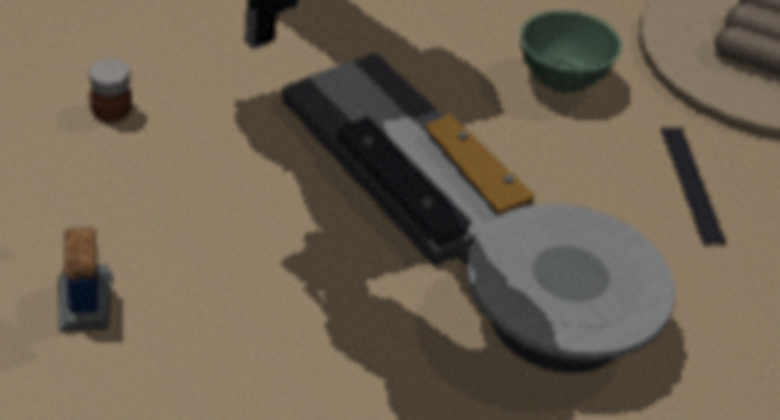

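Wrist view: rest at about (331,295) with its cork turned about -25°, jar at (120,188), stand's near side along the top edge. The crop shows the way opening on the left (wide bare floor), the dark jaw in front, brass at the back, the wheel at the inner end. I look at the stand from above.

```bash
python3 -m creep '[{"linear":[4,0,0],"turn":0},{"linear":[4,0,0],"turn":0},{"linear":[4,0,0],"turn":0},{"linear":[4,0,0],"turn":0},{"linear":[0,0,0],"turn":0}]' 
python3 -m creep '[{"linear":[0,0,0],"turn":0},{"linear":[0,0,0],"turn":0},{"linear":[0,0,0],"turn":0}]'
python3 - <<'E'
from plant import *
from h import *;import pickle
c=camera("wrist");pickle.dump(c,open("w1.pkl","wb"))
cv2.imwrite("pics/w1.png",c["image"])
w=cloud(c)
for lo,hi in((.015,.024),(.030,.038),(.052,.06)):
    m=(w[...,2]>lo)&(w[...,2]<hi);m=cv2.morphologyEx(m.astype(np.uint8),cv2.MORPH_OPEN,np.ones((3,3)))
    n,l,s,_=cv2.connectedComponentsWithStats(m)
    for i in range(1,n):
        if s[i][4]>150:
            q=w[l==i];r=cv2.minAreaRect((q[:,:2]*1000).astype(np.float32));print(lo,s[i].tolist(),np.round(r[0],1),np.round(r[1],1),round(r[2],2),q[:,2].mean().round(4))
E
```

```text
time_s: 0.57
eef_pos: [0.5743, 0.1671, 0.2309]
eef_rot: [-180.0, -0.3, 90.3]
wrist_force: [-0.4, -0.9, 1.0]
finger_gap: 1.004
gripper_force: 0.0
time_s: 0.82
eef_pos: [0.575, 0.1589, 0.2311]
eef_rot: [-180.0, 0.0, 90.0]
wrist_force: [-0.5, 0.1, -0.1]
finger_gap: 0.999
gripper_force: 0.0
0.015 [186, 82, 254, 109, 16728] [568. 192.] [249.2 109.2] 0.45 0.0203
0.03 [312, 87, 128, 42, 4609] [627.7 222.6] [ 37.8 120.2] 89.92 0.0342
0.03 [278, 158, 156, 33, 4939] [611. 158.] [155.5  33.6] 0.03 0.0342
0.052 [463, 50, 177, 175, 23859] [787.3 191.7] [158.3 158.9] 18.4 0.0563
```

View pics/w1.png

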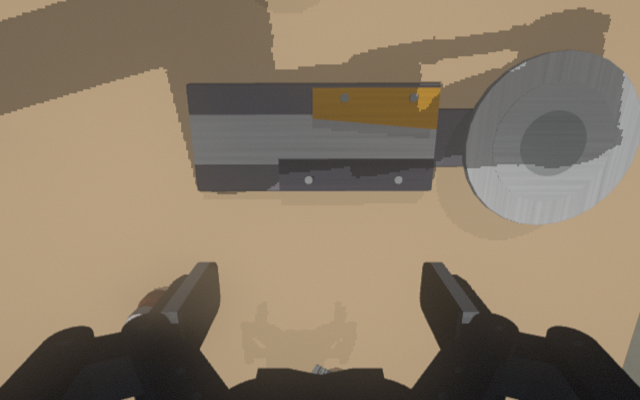

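The stand reads squarely along world x: origin about (0.563, 0.192), yaw about 0, dark jaw from px x=278, brass from px x=312 (stand x about +5 mm). Now I look at the rest from near.

```bash
python3 -m creep '[{"linear":[-4,0.3,0.5],"turn":0},{"linear":[-4,0.3,0.5],"turn":0},{"linear":[-4,0.3,1],"turn":0},{"linear":[-4,0.2,1],"turn":0},{"linear":[-4,0,1],"turn":0}]' >/dev/null
python3 -m creep '[{"linear":[-4,0,1],"turn":0},{"linear":[-4,0,1],"turn":0},{"linear":[-2,0,0],"turn":0},{"linear":[0,0,0],"turn":0},{"linear":[0,0,0],"turn":0}]'
python3 - <<'E'
from plant import *
from h import *;import pickle
c=camera("wrist");pickle.dump(c,open("w2.pkl","wb"))
cv2.imwrite("pics/w2.png",c["image"])
w=cloud(c)
for lo,hi in((.011,.017),(.06,.071)):
    m=(w[...,2]>lo)&(w[...,2]<hi)&(abs(w[...,0]-.587)<.06)&(abs(w[...,1]+.143)<.06)
    q=w[m];r=cv2.minAreaRect((q[:,:2]*1000).astype(np.float32));print(lo,m.sum(),np.round(r[0],1),np.round(r[1],1),round(r[2],2),q[:,2].mean().round(4))
    a=np.deg2rad(-26);p=(q[:,:2]-[.587,-.143])@np.array([[np.cos(a),-np.sin(a)],[np.sin(a),np.cos(a)]])*1000
    for s in range(-32,32,4):
        k=(p[:,0]>=s)&(p[:,0]<s+4)
        if k.sum()>2: print(s,k.sum(),np.percentile(p[k,1],[2,98]).round(1),end='; ')
    print()
cv2.imwrite("pics/w2c.png",cv2.resize(c["image"][200:400,200:460],None,fx=3,fy=3))
E
```

```text
time_s: 1.7
eef_pos: [0.5854, -0.1423, 0.1711]
eef_rot: [-180.0, -0.0, 89.7]
wrist_force: [-0.4, 1.0, 0.5]
finger_gap: 1.001
gripper_force: 0.0
0.011 748 [ 586.7 -139.1] [38.3 60. ] 64.4 0.0139
-32 193 [-15.   21.3]; -28 90 [-14.7  21.2]; -24 48 [13.3 21.3]; -20 44 [13.1 20.6]; -16 41 [13.2 20.7]; -12 37 [13.3 20.1]; -8 35 [13.3 19.6]; -4 37 [13.2 19.6]; 0 35 [13.4 19.5]; 4 34 [13.5 19.3]; 8 28 [13.3 18.6]; 12 29 [13.5 18.5]; 16 26 [13.5 17.9]; 20 25 [11.9 17.3]; 24 43 [ 8.7 17.5]; 
0.06 2156 [ 586.  -140.4] [26.3 50. ] 63.73 0.0656
-28 126 [-9.1 13.5]; -24 184 [-9.9 14.2]; -20 179 [-10.1  14.3]; -16 181 [-10.1  14.2]; -12 179 [-9.9 14.6]; -8 180 [-9.9 14.4]; -4 179 [-9.8 14.5]; 0 171 [-9.7 14.3]; 4 177 [-9.8 14.4]; 8 173 [-10.2  14.6]; 12 174 [-9.7 14.5]; 16 167 [-9.5 14.7]; 20 86 [-8.8 13.7];
```

View pics/w2c.png

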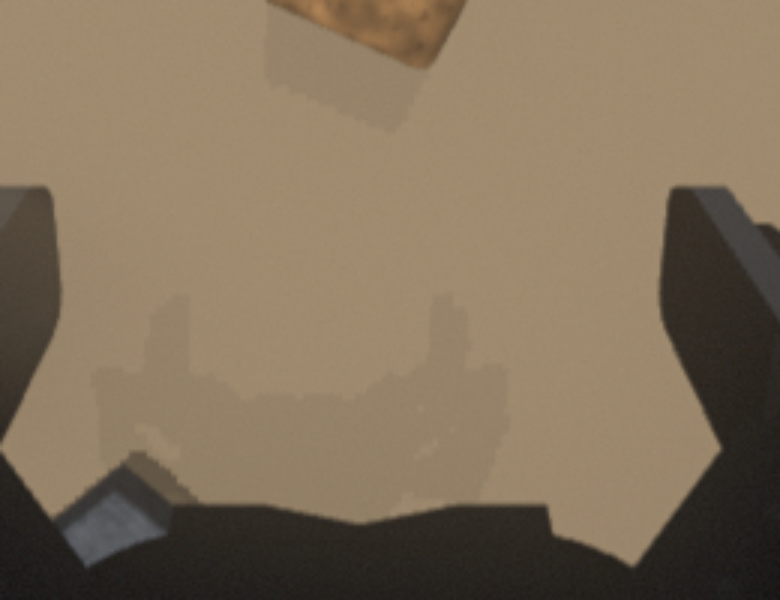

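The cloud settles it: the visible flank tapers towards the end at world yaw about -26.3°, so that is the narrow end; centre (0.586, -0.1405). (Crop itself shows only the cork's corner at the top and the fingers.) Align and descend.

```bash
python3 -m creep '[{"linear":[0.19,0.06,0],"turn":-7.1},{"linear":[0,0,0],"turn":-7.1},{"linear":[0,0,0],"turn":-7.1},{"linear":[0,0,0],"turn":-7.1},{"linear":[0,0,0],"turn":-7.1}]' 6 >/dev/null
python3 -m creep '[{"linear":[0,0,0],"turn":-7.1},{"linear":[0,0,0],"turn":-7.1},{"linear":[0,0,2],"turn":-7.1},{"linear":[0,0,2],"turn":-7},{"linear":[0,0,2],"turn":0}]' >/dev/null
python3 -m creep '[{"linear":[0,0,1.5],"turn":0},{"linear":[0,0,0],"turn":0},{"linear":[0,0,0],"turn":0},{"linear":[0,0,0],"turn":0}]'
```

```text
time_s: 2.92
eef_pos: [0.5875, -0.1376, 0.0976]
eef_rot: [180.0, 0.1, 153.9]
wrist_force: [0.7, -0.9, 1.3]
finger_gap: 0.698
gripper_force: 0.0
```

```bash
python3 -m creep '[{"linear":[0,-0.32,1.5],"turn":0},{"linear":[0,0,1.5],"turn":0},{"linear":[0,0,1.5],"turn":0},{"linear":[0,0,1.5],"turn":0},{"linear":[0,0,1.4],"turn":0}]' >/dev/null
python3 -m creep '[{"linear":[0,0,0],"turn":0},{"linear":[0,0,0],"turn":0},{"linear":[0,0,0],"turn":0}]'
python3 -m creep '[{"linear":[0,0,0],"turn":0},{"linear":[0,0,0],"turn":0},{"linear":[0,0,0],"turn":0},{"linear":[0,0,0],"turn":0},{"linear":[0,0,0],"turn":0}]' 0 40
python3 -m creep '[{"linear":[0,0,0],"turn":0},{"linear":[0,0,0],"turn":0},{"linear":[0,0,0],"turn":0},{"linear":[0,0,0],"turn":0},{"linear":[0,0,0],"turn":0}]'
```

```text
time_s: 3.58
eef_pos: [0.5865, -0.1413, 0.0239]
eef_rot: [180.0, 0.2, 153.8]
wrist_force: [0.1, -0.1, -0.6]
finger_gap: 0.7
gripper_force: 0.0
time_s: 4.0
eef_pos: [0.5859, -0.1411, 0.0234]
eef_rot: [180.0, 0.1, 153.8]
wrist_force: [0.1, 1.4, 6.2]
finger_gap: 0.296
gripper_force: 39.0
time_s: 4.42
eef_pos: [0.5859, -0.1411, 0.0234]
eef_rot: [180.0, 0.1, 153.8]
wrist_force: [-0.7, 0.2, 6.4]
finger_gap: 0.297
gripper_force: 39.1
```

```bash
python3 -m creep '[{"linear":[0,0,-1],"turn":0},{"linear":[0,0,-2],"turn":0},{"linear":[0,0,-2],"turn":0},{"linear":[0,0,-2],"turn":-6.55},{"linear":[0,0,0],"turn":-6.55}]' >/dev/null
python3 -m creep '[{"linear":[0,0,0],"turn":-6.55},{"linear":[0,0,0],"turn":-6.55},{"linear":[1,3,0],"turn":0},{"linear":[1,3,0],"turn":0},{"linear":[1,3,0],"turn":0}]' >/dev/null
python3 -m creep '[{"linear":[1,3,0],"turn":0},{"linear":[1,3,0],"turn":0},{"linear":[1,3,0],"turn":0},{"linear":[1,3,0],"turn":0},{"linear":[1,3,0],"turn":0}]' >/dev/null
python3 -m creep '[{"linear":[1,3,0],"turn":0},{"linear":[1,3,0],"turn":0},{"linear":[0,3,0],"turn":0},{"linear":[0,0,0],"turn":0},{"linear":[0,0,0],"turn":0}]'
python3 -m creep '[{"linear":[0,0,0],"turn":0},{"linear":[0,0,0],"turn":0},{"linear":[0,0,0],"turn":0}]' 
python3 - <<'E'
from plant import *
from h import *
c=camera("wrist");cv2.imwrite("pics/w3.png",c["image"]);w=cloud(c);e=sense()["eef_pos"];print(e)
for nm,lo,hi,x0,x1,y0,y1 in(("cork",e[2]+.03,e[2]+.06,e[0]-.04,e[0]+.04,e[1]-.02,e[1]+.02),("jaws",.031,.038,.5,.75,.12,.26),("wheel",.052,.06,.68,.9,.08,.3)):
    m=(w[...,2]>lo)&(w[...,2]<hi)&(w[...,0]>x0)&(w[...,0]<x1)&(w[...,1]>y0)&(w[...,1]<y1)
    if m.sum()<20: print(nm,m.sum());continue
    r=cv2.minAreaRect((w[m][:,:2]*1000).astype(np.float32));print(nm,m.sum(),np.round(r[0],1),np.round(r[1],1),round(r[2],2),w[m][:,2].mean().round(4))
E
```

```text
time_s: 6.08
eef_pos: [0.4844, 0.1902, 0.0921]
eef_rot: [-180.0, -0.0, -179.8]
wrist_force: [-0.1, -0.3, -3.7]
finger_gap: 0.296
gripper_force: 40.7
time_s: 6.33
eef_pos: [0.4852, 0.1879, 0.0922]
eef_rot: [-180.0, -0.0, 179.9]
wrist_force: [0.5, 0.5, -3.8]
finger_gap: 0.293
gripper_force: 40.7
[0.48530996 0.18794183 0.09223359]
cork 11801 [482.9 188.2] [47.1 40. ] 1.64 0.1349
jaws 328 [585.  187.1] [23.2 59.7] 0.31 0.0342
wheel 0
```

View pics/w3.png

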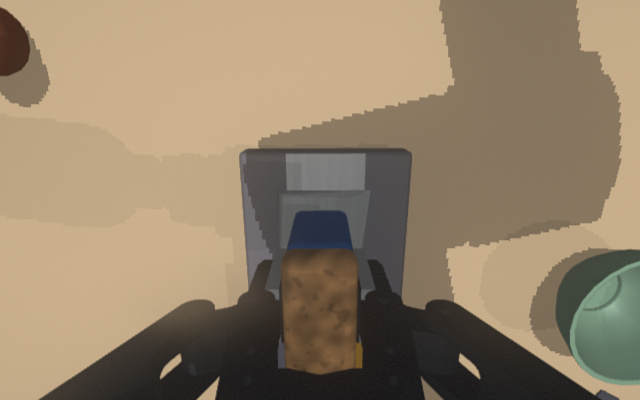

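The view shows the rest held over the stand: cork (283–357, 250–370), apron's end edges at px x=242 and 411. I measure the stand's centre line against the rest in this same view.

```bash
python3 - <<'E'
from plant import *
from h import *
c=camera("wrist");w=cloud(c);e=sense()["eef_pos"];print(e)
def f(nm,zl,zh,xs,y0,y1):
    for x in xs:
        m=(abs(w[...,2]-(zl+zh)/2)<(zh-zl)/2)&(abs(w[...,0]-x)<.003)&(w[...,1]>y0)&(w[...,1]<y1)
        if m.sum()>5:
            q=w[m][:,1]*1000;print(nm,x,m.sum(),q.min().round(1),q.max().round(1),((q.min()+q.max())/2).round(1),w[m][:,2].mean().round(4))
f("floor",.015,.024,(.445,.45,.455,.46,.465),.12,.26)
f("cork",e[2]+.038,e[2]+.047,(.465,.475,.485,.495,.505),.165,.215)
f("foot",e[2]-.014,e[2]-.004,(.45,.455,.46,.465,.47,.48),.155,.225)
m=(abs(w[...,2]-.02)<.004)&(abs(w[...,1]-.19)<.05);print("floor x min",w[m][:,0].min())
m=(abs(w[...,2]-e[2]-.043)<.004)&(abs(w[...,1]-.19)<.02);print("cork x",w[m][:,0].min(),w[m][:,0].max())
E
```

```text
[0.48534474 0.1880517  0.09224419]
floor 0.445 1522 136.2 245.4 190.8 0.0195
floor 0.45 1565 135.8 245.7 190.8 0.0203
floor 0.455 1568 136.1 245.5 190.8 0.0203
floor 0.46 1562 135.7 245.6 190.6 0.0204
floor 0.465 1520 136.1 245.6 190.8 0.0203
cork 0.465 1383 174.3 200.0 187.2 0.1347
cork 0.475 1739 165.0 213.9 189.5 0.1349
cork 0.485 1262 172.8 201.9 187.3 0.1348
cork 0.495 1036 172.5 202.0 187.3 0.1347
cork 0.505 392 174.5 200.3 187.4 0.1346
foot 0.455 757 169.1 208.8 188.9 0.0823
foot 0.46 889 169.1 208.6 188.8 0.0833
foot 0.465 335 169.2 208.6 188.9 0.0827
foot 0.47 254 169.1 207.7 188.4 0.0826
foot 0.48 74 169.2 207.2 188.2 0.0819
floor x min 0.4428508074567622
cork x 0.4593675888784187 0.5057546858372941
```

```bash
python3 -m creep '[{"linear":[0,0.5,1.5],"turn":0},{"linear":[0,0,1.5],"turn":0},{"linear":[0,0,1.2],"turn":0},{"linear":[0,0,0.4],"turn":0},{"linear":[0,0,0],"turn":0}]' >/dev/null
python3 -m creep '[{"linear":[0,0,0],"turn":0},{"linear":[0,0,0],"turn":0},{"linear":[0,0,0],"turn":0}]'
python3 -m creep '[{"linear":[0,0,0.1],"turn":0},{"linear":[0,0,0],"turn":0},{"linear":[0,0,0],"turn":0}]'
```

```text
time_s: 7.1
eef_pos: [0.486, 0.1941, 0.0471]
eef_rot: [180.0, 0.1, 180.0]
wrist_force: [0.3, 0.2, -4.7]
finger_gap: 0.297
gripper_force: 40.7
time_s: 7.35
eef_pos: [0.4853, 0.1941, 0.0456]
eef_rot: [180.0, 0.0, -180.0]
wrist_force: [0.0, 0.2, -2.8]
finger_gap: 0.299
gripper_force: 40.7
```

```bash
python3 -m creep '[{"linear":[0,-0.08,0.1],"turn":0},{"linear":[0,0,0],"turn":0},{"linear":[0,0,0],"turn":0}]'
python3 -m creep '[{"linear":[0,0,0.05],"turn":0},{"linear":[0,0,0],"turn":0},{"linear":[0,0,0],"turn":0}]'
```

```text
time_s: 7.6
eef_pos: [0.4851, 0.1932, 0.0443]
eef_rot: [-180.0, -0.0, -180.0]
wrist_force: [-0.0, -0.4, -4.3]
finger_gap: 0.296
gripper_force: 40.7
time_s: 7.85
eef_pos: [0.4852, 0.1932, 0.0438]
eef_rot: [-180.0, -0.0, -180.0]
wrist_force: [0.8, 0.5, -4.8]
finger_gap: 0.298
gripper_force: 40.7
```

```bash
python3 -m creep '[{"linear":[0,0,0.05],"turn":0},{"linear":[0,0,0],"turn":0},{"linear":[0,0,0],"turn":0}]' | grep -E "eef_pos|force"
python3 -m creep '[{"linear":[0,0,0.05],"turn":0},{"linear":[0,0,0],"turn":0},{"linear":[0,0,0],"turn":0}]'| grep -E "eef_pos|force"
```

```text
eef_pos: [0.4854, 0.1933, 0.0435]
wrist_force: [-0.0, -0.2, -3.3]
gripper_force: 40.8
eef_pos: [0.4855, 0.1933, 0.0434]
wrist_force: [-1.7, -0.1, 3.6]
gripper_force: 41.1
```

```bash
python3 -m creep '[{"linear":[-0.8,0,0],"turn":0},{"linear":[-0.8,0,0],"turn":0},{"linear":[-0.8,0,0],"turn":0},{"linear":[-0.8,0,0],"turn":0},{"linear":[0,0,0],"turn":0}]' | grep -E "eef|force"
python3 -m creep '[{"linear":[-0.4,0,0],"turn":0},{"linear":[-0.4,0,0],"turn":0},{"linear":[-0.4,0,0],"turn":0},{"linear":[0,0,0],"turn":0}]'| grep -E "eef|force"
```

```text
eef_pos: [0.5208, 0.1935, 0.0434]
eef_rot: [180.0, 0.3, 180.0]
wrist_force: [2.0, -0.6, 4.4]
gripper_force: 41.1
eef_pos: [0.5306, 0.1933, 0.0434]
eef_rot: [180.0, 0.1, 180.0]
wrist_force: [0.8, 0.2, 5.8]
gripper_force: 41.2
```

```bash
for i in 1; do python3 -m creep '[{"linear":[-0.25,0,0],"turn":0},{"linear":[-0.25,0,0],"turn":0},{"linear":[-0.25,0,0],"turn":0},{"linear":[0,0,0],"turn":0}]' | grep -E "eef|force"; done
python3 -m creep '[{"linear":[-0.25,0,0],"turn":0},{"linear":[-0.25,0,0],"turn":0},{"linear":[-0.25,0,0],"turn":0},{"linear":[0,0,0],"turn":0}]'| grep -E "eef|force"
```

```text
eef_pos: [0.5375, 0.1933, 0.0434]
eef_rot: [180.0, 0.1, 180.0]
wrist_force: [-0.8, 0.6, 5.8]
gripper_force: 41.2
eef_pos: [0.545, 0.1933, 0.0434]
eef_rot: [180.0, 0.1, 180.0]
wrist_force: [-0.2, 0.2, 6.1]
gripper_force: 41.2
```

```bash
python3 -m creep '[{"linear":[-0.3,0,0],"turn":0},{"linear":[-0.3,0,0],"turn":0},{"linear":[-0.3,0,0],"turn":0},{"linear":[0,0,0],"turn":0},{"linear":[0,0,0],"turn":0}]' | grep -E "eef|force"
python3 -m creep '[{"linear":[0,0,0],"turn":0},{"linear":[0,0,0],"turn":0},{"linear":[0,0,0],"turn":0},{"linear":[0,0,0],"turn":0},{"linear":[0,0,0],"turn":0}]' 6 | grep -E "eef|force|gap"
python3 -m creep '[{"linear":[0,0,-2],"turn":0},{"linear":[0,0,-2],"turn":0},{"linear":[0,0,-2],"turn":0},{"linear":[0,0,-2],"turn":0},{"linear":[0,0,0],"turn":0}]'  | grep -E "eef|force|gap"
```

```text
eef_pos: [0.5542, 0.1933, 0.0434]
eef_rot: [180.0, 0.1, 180.0]
wrist_force: [-0.6, -0.9, 5.0]
gripper_force: 41.2
eef_pos: [0.553, 0.1932, 0.0425]
eef_rot: [-180.0, -0.0, 180.0]
wrist_force: [-0.0, 0.4, -0.2]
finger_gap: 0.704
gripper_force: 0.0
eef_pos: [0.5559, 0.1939, 0.1268]
eef_rot: [179.9, 0.4, -180.0]
wrist_force: [1.0, -0.4, 0.8]
finger_gap: 0.702
gripper_force: 0.0
```

```bash
python3 -m creep '[{"linear":[2,-0.1,0],"turn":0},{"linear":[2,0,0],"turn":0},{"linear":[2,0,0],"turn":0},{"linear":[0,0,0],"turn":0},{"linear":[0,0,0],"turn":0}]' 0 40 >/dev/null
python3 -m creep '[{"linear":[0,0,0],"turn":0},{"linear":[0,0,0],"turn":0},{"linear":[0,0,0],"turn":0},{"linear":[0,0,0],"turn":0},{"linear":[0,0,0],"turn":0}]' | grep -E "eef|force|gap"
python3 - <<'E'
from plant import *
from h import *
c=camera("wrist");w=cloud(c);cv2.imwrite("pics/w4.png",c["image"])
m=(abs(w[...,2]-.086)<.004)&(abs(w[...,1]-.19)<.04)&(abs(w[...,0]-.555)<.05)
q=w[m];print("cork",m.sum(),q.min(0).round(4),q.max(0).round(4))
E
```

```text
eef_pos: [0.4937, 0.1922, 0.1226]
eef_rot: [-180.0, 0.0, 180.0]
wrist_force: [0.2, 0.0, -1.6]
finger_gap: -0.001
gripper_force: 0.0
cork 176 [0.5643 0.188  0.0842] [0.578  0.195  0.0873]
```

View pics/w4.png

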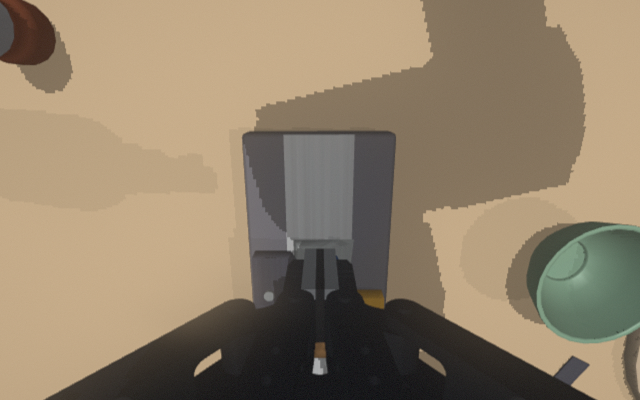

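The foot sits between the jaws (its rear edge at row ~240, dark jaw left, brass right); closed fingers are behind it. Lower and push.

```bash
python3 -m creep '[{"linear":[0,0,1.6],"turn":0},{"linear":[0,0,1.6],"turn":0},{"linear":[0,0,1.6],"turn":0},{"linear":[0,0,1.6],"turn":0},{"linear":[0,0,1.2],"turn":0}]' >/dev/null
python3 -m creep '[{"linear":[-0.4,0,0],"turn":0},{"linear":[-0.4,0,0],"turn":0},{"linear":[-0.4,0,0],"turn":0},{"linear":[0,0,0],"turn":0}]' | grep -E "eef|force"
python3 -m creep '[{"linear":[-0.4,0,0],"turn":0},{"linear":[-0.4,0,0],"turn":0},{"linear":[-0.4,0,0],"turn":0},{"linear":[-0.4,0,0],"turn":0},{"linear":[0,0,0],"turn":0}]'  | grep -E "eef|force"
```

```text
eef_pos: [0.5077, 0.1925, 0.0479]
eef_rot: [180.0, 0.2, 180.0]
wrist_force: [-0.2, -0.3, -0.4]
gripper_force: 0.0
eef_pos: [0.5227, 0.1923, 0.0472]
eef_rot: [180.0, 0.1, 180.0]
wrist_force: [1.0, 0.6, 1.6]
gripper_force: 0.0
```

```bash
python3 -m creep '[{"linear":[-0.3,0,0],"turn":0},{"linear":[-0.3,0,0],"turn":0},{"linear":[-0.3,0,0],"turn":0},{"linear":[-0.3,0,0],"turn":0},{"linear":[0,0,0],"turn":0}]'  | grep -E "eef|wrist_f"
python3 -m creep '[{"linear":[-0.2,0,0],"turn":0},{"linear":[-0.2,0,0],"turn":0},{"linear":[-0.2,0,0],"turn":0},{"linear":[-0.2,0,0],"turn":0},{"linear":[0,0,0],"turn":0}]'  | grep -E "eef|wrist_f"
```

```text
eef_pos: [0.5345, 0.1923, 0.0471]
eef_rot: [180.0, 0.1, 180.0]
wrist_force: [0.6, 0.5, 4.0]
eef_pos: [0.5418, 0.1923, 0.0471]
eef_rot: [180.0, 0.1, -180.0]
wrist_force: [0.1, 0.1, 4.6]
```

```bash
python3 - <<'E'
from plant import *
from h import *
for n in("scene","side"):
    c=camera(n);w=cloud(c)
    m=(abs(w[...,2]-.086)<.004)&(abs(w[...,1]-.19)<.035)&(abs(w[...,0]-.58)<.06)
    hsv=cv2.cvtColor(c["image"],cv2.COLOR_BGR2HSV);m&=(hsv[...,1]>90)&(hsv[...,0]<25)
    q=w[m];print(n,m.sum(),q.min(0).round(4),q.max(0).round(4))
    if m.sum()>9:print(cv2.minAreaRect((q[:,:2]*1000).astype(np.float32)))
    b=c["image"][150:270,340:500] if n=="scene" else c["image"][90:210,260:420]
    cv2.imwrite(f"pics/p_{n}.png",cv2.resize(b,None,fx=3.7,fy=3.7))
a=np.hstack([cv2.resize(cv2.imread(f"pics/p_{n}.png"),(400,300)) for n in("scene","side")]);cv2.imwrite("pics/p.png",a);print(sense()["wrist_force"],sense()["wrist_torque"])
E
```

```text
scene 117 [0.552  0.1784 0.082 ] [0.6039 0.2047 0.0894]
((578.255859375, 191.1274871826172), (51.64137268066406, 26.009143829345703), 2.4810688495635986)
side 26 [0.5627 0.1763 0.0821] [0.5978 0.2015 0.086 ]
((579.4092407226562, 189.6396026611328), (37.93229675292969, 20.857175827026367), 11.435688018798828)
[-0.67798956  0.36884756  4.67995249] [-0.01999317 -0.05752239 -0.0043104 ]
```

View pics/p.png

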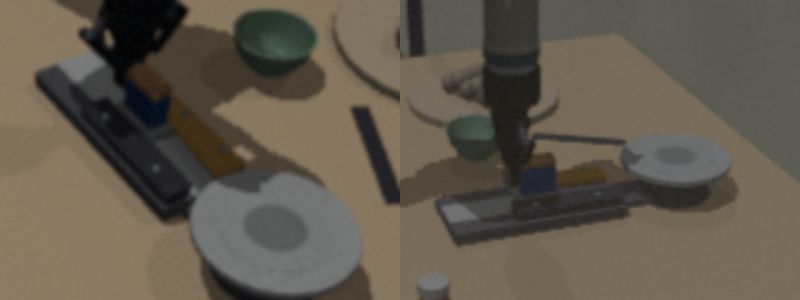

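The rest moves ahead of the fingers, upright between the jaws, now at about stand x=15 mm. Continue in small steps.

```bash
python3 -m creep '[{"linear":[-0.2,0,0],"turn":0},{"linear":[-0.2,0,0],"turn":0},{"linear":[-0.2,0,0],"turn":0},{"linear":[0,0,0],"turn":0}]'  | grep -E "eef_p|wrist_f"
python3 -m creep '[{"linear":[-0.1,0,0],"turn":0},{"linear":[-0.1,0,0],"turn":0},{"linear":[-0.1,0,0],"turn":0},{"linear":[0,0,0],"turn":0}]'  | grep -E "eef_p|wrist_f"
```

```text
eef_pos: [0.5475, 0.1923, 0.0471]
wrist_force: [-1.3, -0.6, 5.1]
eef_pos: [0.5502, 0.1923, 0.047]
wrist_force: [-1.6, -0.0, 5.3]
```

```bash
python3 -m creep '[{"linear":[-0.1,0,0],"turn":0},{"linear":[-0.1,0,0],"turn":0},{"linear":[-0.1,0,0],"turn":0},{"linear":[0,0,0],"turn":0}]'  | grep -E "eef_p|wrist_f"
python3 -m creep '[{"linear":[-0.1,0,0],"turn":0},{"linear":[-0.1,0,0],"turn":0},{"linear":[0,0,0],"turn":0}]'  | grep -E "eef_p|wrist_f"
```

```text
eef_pos: [0.5532, 0.1922, 0.047]
wrist_force: [-1.4, 0.8, 6.3]
eef_pos: [0.5552, 0.1922, 0.0471]
wrist_force: [-1.4, 1.1, 6.3]
```

```bash
python3 -m creep '[{"linear":[-0.1,0,0],"turn":0},{"linear":[0,0,0],"turn":0},{"linear":[0,0,0],"turn":0}]'  | grep -E "eef_p|wrist_f"
python3 -m creep '[{"linear":[-0.1,0,0],"turn":0},{"linear":[0,0,0],"turn":0},{"linear":[0,0,0],"turn":0}]'  | grep -E "eef_p|wrist_f"
```

```text
eef_pos: [0.5561, 0.1923, 0.0471]
wrist_force: [-1.6, -0.1, 6.2]
eef_pos: [0.5571, 0.1923, 0.0471]
wrist_force: [-1.1, -0.5, 6.0]
```

```bash
python3 -m creep '[{"linear":[-0.1,0,0],"turn":0},{"linear":[0,0,0],"turn":0},{"linear":[0,0,0],"turn":0}]'  | grep -E "eef_p|wrist_f"
python3 -m creep '[{"linear":[-0.1,0,0],"turn":0},{"linear":[0,0,0],"turn":0},{"linear":[0,0,0],"turn":0}]'  | grep -E "eef_p|wrist_f"
```

```text
eef_pos: [0.5581, 0.1923, 0.0471]
wrist_force: [-1.5, 0.1, 6.2]
eef_pos: [0.5591, 0.1922, 0.0471]
wrist_force: [-1.3, -0.0, 5.4]
```

```bash
python3 -m creep '[{"linear":[-0.1,0,0],"turn":0},{"linear":[0,0,0],"turn":0},{"linear":[0,0,0],"turn":0}]'  | grep -E "eef_p|wrist_f"
```

```text
eef_pos: [0.5601, 0.1922, 0.0471]
wrist_force: [-1.3, -0.4, 6.3]
```

```bash
python3 -m creep '[{"linear":[-0.15,0,0],"turn":0},{"linear":[-0.15,0,0],"turn":0},{"linear":[-0.15,0,0],"turn":0},{"linear":[-0.15,0,0],"turn":0},{"linear":[0,0,0],"turn":0}]'  | grep -E "eef_p|wrist_f"
python3 -m creep '[{"linear":[-0.1,0,0],"turn":0},{"linear":[-0.1,0,0],"turn":0},{"linear":[-0.1,0,0],"turn":0},{"linear":[-0.1,0,0],"turn":0},{"linear":[0,0,0],"turn":0}]'  | grep -E "eef_p|wrist_f"
```

```text
eef_pos: [0.5662, 0.1922, 0.047]
wrist_force: [-1.0, -0.8, 6.0]
eef_pos: [0.5699, 0.1919, 0.0471]
wrist_force: [-2.5, -0.6, 5.7]
```

```bash
python3 -m creep '[{"linear":[-0.1,0,0],"turn":0},{"linear":[-0.1,0,0],"turn":0},{"linear":[-0.1,0,0],"turn":0},{"linear":[0,0,0],"turn":0}]'  | grep -E "eef_p|wrist_f"
python3 -m creep '[{"linear":[-0.1,0,0],"turn":0},{"linear":[-0.1,0,0],"turn":0},{"linear":[0,0,0],"turn":0}]'  | grep -E "eef_p|wrist_f"
```

```text
eef_pos: [0.5728, 0.1917, 0.0471]
wrist_force: [-2.3, -1.2, 6.8]
eef_pos: [0.5747, 0.1916, 0.047]
wrist_force: [-1.4, -1.9, 6.2]
```

```bash
python3 -m creep '[{"linear":[-0.1,0,0],"turn":0},{"linear":[-0.1,0,0],"turn":0},{"linear":[0,0,0],"turn":0}]'  | grep -E "eef_p|wrist_f"
python3 -m creep '[{"linear":[-0.1,0,0],"turn":0},{"linear":[0,0,0],"turn":0},{"linear":[0,0,0],"turn":0}]'  | grep -E "eef_p|wrist_f"
```

```text
eef_pos: [0.5766, 0.1915, 0.0471]
wrist_force: [-2.2, -1.9, 6.0]
eef_pos: [0.5775, 0.1915, 0.0471]
wrist_force: [-2.6, -1.4, 5.8]
```

```bash
python3 -m creep '[{"linear":[-0.1,0,0],"turn":0},{"linear":[-0.1,0,0],"turn":0},{"linear":[0,0,0],"turn":0}]'  | grep -E "eef_p|wrist_f"
python3 -m creep '[{"linear":[-0.1,0,0],"turn":0},{"linear":[0,0,0],"turn":0},{"linear":[0,0,0],"turn":0}]'  | grep -E "eef_p|wrist_f"
```

```text
eef_pos: [0.5795, 0.1914, 0.0471]
wrist_force: [-2.1, -2.4, 7.9]
eef_pos: [0.5804, 0.1913, 0.0471]
wrist_force: [-3.2, -1.8, 6.0]
```

```bash
python3 -m creep '[{"linear":[-0.1,0,0],"turn":0},{"linear":[-0.1,0,0],"turn":0},{"linear":[0,0,0],"turn":0}]'  | grep -E "eef_p|wrist_f"
python3 -m creep '[{"linear":[-0.1,0,0],"turn":0},{"linear":[0,0,0],"turn":0},{"linear":[0,0,0],"turn":0}]'  | grep -E "eef_p|wrist_f"
```

```text
eef_pos: [0.5825, 0.1913, 0.0471]
wrist_force: [-2.1, -2.1, 6.8]
eef_pos: [0.5834, 0.1913, 0.0471]
wrist_force: [-2.2, -2.4, 7.0]
```

```bash
python3 -m creep '[{"linear":[-0.1,0,0],"turn":0},{"linear":[0,0,0],"turn":0},{"linear":[0,0,0],"turn":0}]'  | grep -E "eef_p|wrist_f"
```

```text
eef_pos: [0.5844, 0.1913, 0.0471]
wrist_force: [-1.9, -2.2, 7.2]
```

```bash
python3 -m creep '[{"linear":[-0.1,0,0],"turn":0},{"linear":[0,0,0],"turn":0},{"linear":[0,0,0],"turn":0}]'  | grep -E "time|eef_p|wrist_f"
```

```text
time_s: 19.92
eef_pos: [0.5854, 0.1912, 0.0471]
wrist_force: [-3.0, -2.3, 8.1]
```

```bash
python3 -m creep '[{"linear":[-0.1,0,0],"turn":0},{"linear":[0,0,0],"turn":0},{"linear":[0,0,0],"turn":0}]'  | grep -E "eef_p|wrist_f"
python3 -m creep '[{"linear":[-0.05,0,0],"turn":0},{"linear":[0,0,0],"turn":0},{"linear":[0,0,0],"turn":0}]'  | grep -E "eef_p|wrist_f"
```

```text
eef_pos: [0.5863, 0.1912, 0.0471]
wrist_force: [-2.8, -2.4, 6.6]
eef_pos: [0.5865, 0.1911, 0.0471]
wrist_force: [-3.4, -2.9, 7.6]
```

```bash
python3 -m creep '[{"linear":[-0.1,0,0],"turn":0},{"linear":[0,0,0],"turn":0},{"linear":[0,0,0],"turn":0}]'  | grep -E "eef_p|wrist_f"
```

```text
eef_pos: [0.587, 0.191, 0.0471]
wrist_force: [-4.3, -4.3, 9.8]
```

```bash
python3 -m creep '[{"linear":[-0.1,0,0],"turn":0},{"linear":[0,0,0],"turn":0},{"linear":[0,0,0],"turn":0}]'  | grep -E "eef_p|wrist_f"
```

```text
eef_pos: [0.5873, 0.1909, 0.0471]
wrist_force: [-6.6, -3.3, 10.3]
```

```bash
python3 -m creep '[{"linear":[0.5,0,0],"turn":0},{"linear":[0.5,0,0],"turn":0},{"linear":[0,0,0],"turn":0},{"linear":[0,0,0],"turn":0},{"linear":[0,0,0],"turn":0}]'  | grep -E "eef_p|wrist_f"
python3 -m creep '[{"linear":[0,-0.1,0],"turn":0},{"linear":[0,0,0],"turn":0},{"linear":[0,0,0],"turn":0}]'  | grep -E "eef_p|wrist_f"
```

```text
eef_pos: [0.5797, 0.1923, 0.0464]
wrist_force: [0.4, -0.0, -0.0]
eef_pos: [0.5799, 0.1912, 0.0467]
wrist_force: [0.3, 0.1, 0.5]
```

```bash
python3 -m creep '[{"linear":[-0.3,0,0],"turn":0},{"linear":[-0.2,0,0],"turn":0},{"linear":[-0.1,0,0],"turn":0},{"linear":[0,0,0],"turn":0},{"linear":[0,0,0],"turn":0}]'  | grep -E "eef_p|wrist_f"
python3 -m creep '[{"linear":[-0.1,0,0],"turn":0},{"linear":[0,0,0],"turn":0},{"linear":[0,0,0],"turn":0}]'  | grep -E "eef_p|wrist_f"
```

```text
eef_pos: [0.5859, 0.1912, 0.0468]
wrist_force: [0.2, -0.5, -0.5]
eef_pos: [0.5866, 0.1912, 0.0468]
wrist_force: [-0.3, 0.4, -0.4]
```

```bash
python3 -m creep '[{"linear":[-0.1,0,0],"turn":0},{"linear":[0,0,0],"turn":0},{"linear":[0,0,0],"turn":0}]'  | grep -E "eef_p|wrist_f"
```

```text
eef_pos: [0.5869, 0.1912, 0.0467]
wrist_force: [-2.5, 0.5, 0.5]
```

```bash
python3 -m creep '[{"linear":[-0.1,0,0],"turn":0},{"linear":[0,0,0],"turn":0},{"linear":[0,0,0],"turn":0}]'  | grep -E "eef_p|wrist_f"
```

```text
eef_pos: [0.5871, 0.1911, 0.0466]
wrist_force: [-5.8, 0.1, 1.1]
```

```bash
python3 -m creep '[{"linear":[-0.1,0,0],"turn":0},{"linear":[0,0,0],"turn":0},{"linear":[0,0,0],"turn":0}]'  | grep -E "eef_p|wrist_f"
```

```text
eef_pos: [0.5871, 0.1911, 0.0464]
wrist_force: [-5.9, -0.1, 2.7]
```

```bash
python3 -m creep '[{"linear":[-0.1,0,0],"turn":0},{"linear":[0,0,0],"turn":0},{"linear":[0,0,0],"turn":0}]'  | grep -E "eef_p|wrist_f"
```

```text
eef_pos: [0.587, 0.191, 0.0462]
wrist_force: [-8.4, -0.7, 3.3]
```

```bash
python3 -m creep '[{"linear":[-0.1,0,0],"turn":0},{"linear":[0,0,0],"turn":0},{"linear":[0,0,0],"turn":0}]'  | grep -E "eef_p|wrist_f"
```

```text
eef_pos: [0.5871, 0.191, 0.0461]
wrist_force: [-9.2, -0.2, 4.9]
```

```bash
python3 -m creep '[{"linear":[-0.05,0,0],"turn":0},{"linear":[0,0,0],"turn":0},{"linear":[0,0,0],"turn":0}]'  | grep -E "eef_p|wrist_f"
```

```text
eef_pos: [0.5871, 0.191, 0.0461]
wrist_force: [-11.0, 0.0, 4.5]
```

```bash
python3 -m creep '[{"linear":[-0.07,0,0],"turn":0},{"linear":[0,0,0],"turn":0},{"linear":[0,0,0],"turn":0},{"linear":[0,0,0],"turn":0}]'  | grep -E "eef_p|wrist_f"
python3 -m creep '[{"linear":[0,0,0],"turn":0},{"linear":[0,0,0],"turn":0},{"linear":[0,0,0],"turn":0},{"linear":[0,0,0],"turn":0}]'  | grep -E "eef_p|wrist_f"
```

```text
eef_pos: [0.5871, 0.1909, 0.046]
wrist_force: [-11.8, -0.0, 4.6]
eef_pos: [0.5871, 0.191, 0.046]
wrist_force: [-12.2, -0.0, 4.8]
```

Settled at 12.2 N. Withdraw, raise and check.

```bash
python3 -m creep '[{"linear":[0.3,0,0],"turn":0},{"linear":[0.5,0,0],"turn":0},{"linear":[1,0,0],"turn":0},{"linear":[2,0,0],"turn":0},{"linear":[2,0,0],"turn":0}]'  | grep -E "eef_p|wrist_f"
python3 -m creep '[{"linear":[0,0,-2],"turn":0},{"linear":[0,0,-3],"turn":0},{"linear":[2,0,-3],"turn":0},{"linear":[3,0,-3],"turn":0},{"linear":[3,0,-3],"turn":0}]'  | grep -E "eef_p|wrist_f"
python3 -m creep '[{"linear":[3,0,0],"turn":0},{"linear":[0,0,0],"turn":0},{"linear":[0,0,0],"turn":0},{"linear":[0,0,0],"turn":0},{"linear":[0,0,0],"turn":0}]'  | grep -E "time|eef_p|wrist_f"
python3 - <<'E'
from plant import *
from h import *
c=camera("scene");w=cloud(c)
hsv=cv2.cvtColor(c["image"],cv2.COLOR_BGR2HSV)
m=(abs(w[...,2]-.086)<.004)&(abs(w[...,1]-.19)<.035)&(abs(w[...,0]-.62)<.06)&(hsv[...,1]>90)&(hsv[...,0]<25)
q=w[m];print(m.sum(),q.mean(0).round(4),cv2.minAreaRect((q[:,:2]*1000).astype(np.float32)))
cv2.imwrite("pics/f.png",cv2.resize(c["image"][140:290,260:520],None,fx=3,fy=3))
E
```

```text
eef_pos: [0.5356, 0.1913, 0.0471]
wrist_force: [-0.1, 0.4, 0.0]
eef_pos: [0.4559, 0.1912, 0.1871]
wrist_force: [0.9, -0.3, -0.0]
time_s: 25.67
eef_pos: [0.4271, 0.1913, 0.1855]
wrist_force: [0.2, 0.1, 0.5]
134 [0.6261 0.1902 0.0851] ((625.3701782226562, 190.81703186035156), (26.623809814453125, 50.860267639160156), 85.63128662109375)
```

View pics/f.png

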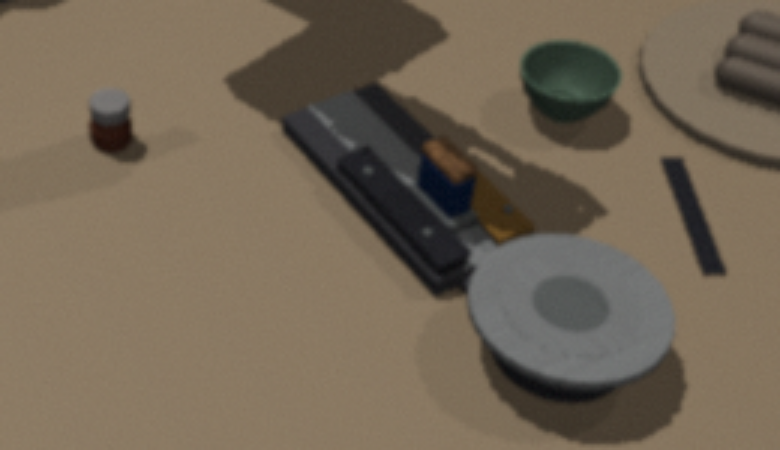

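The rest stands between the jaws at about (447,180) in the crop, bystanders unmoved; its yaw reads noisily from afar, so one near check.

```bash
python3 -m creep '[{"linear":[0,-3,0],"turn":0},{"linear":[0,-3,0],"turn":0},{"linear":[-3,-3,0],"turn":0},{"linear":[-4,-2,0],"turn":0},{"linear":[-4,0,0],"turn":0}]' >/dev/null
python3 -m creep '[{"linear":[-4,0,0],"turn":0},{"linear":[-4,0,0],"turn":0},{"linear":[-2,0,0],"turn":0},{"linear":[0,0,0],"turn":0},{"linear":[0,0,0],"turn":0}]'  | grep -E "eef_p|wrist_f"
python3 -m creep '[{"linear":[0,0,0],"turn":0},{"linear":[0,0,0],"turn":0},{"linear":[0,0,0],"turn":0}]'  | grep -E "time"
python3 - <<'E'
from plant import *
from h import *
c=camera("wrist");w=cloud(c)
hsv=cv2.cvtColor(c["image"],cv2.COLOR_BGR2HSV)
for n,z,t in(("cork",.086,.003),("jaw",.034,.003),("floor",.02,.003)):
    m=(abs(w[...,2]-z)<t)&(abs(w[...,1]-.19)<(.03 if n=="cork" else .07))&(abs(w[...,0]-.6)<.17)
    if n=="jaw": m&=w[...,1]<.18
    q=w[m]
    if m.sum()>9:
        r=cv2.minAreaRect((q[:,:2]*1000).astype(np.float32));print(n,m.sum(),q[:,2].mean().round(4),np.round(r[0],1),np.round(r[1],1),round(r[2],2))
m=(abs(w[...,2]-.086)<.003)&(abs(w[...,1]-.19)<.03)
for x in np.arange(.6,.65,.005):
    k=m&(abs(w[...,0]-x)<.0025)
    if k.sum()>3:print(x.round(3),w[k][:,1].min().round(4),w[k][:,1].max().round(4),w[k][:,2].mean().round(4))
E
```

```text
eef_pos: [0.6339, 0.0826, 0.1836]
wrist_force: [-0.8, -0.5, -1.3]
time_s: 26.8
cork 2175 0.0859 [623.3 190.5] [48.8 25.6] 0.91
jaw 7357 0.0343 [610.9 160.3] [155.   39.3] 0.11
floor 15633 0.0204 [587.8 190.2] [110.  209.8] 89.78
0.6 0.1785 0.2026 0.0851
0.605 0.178 0.2028 0.0861
0.61 0.1777 0.2031 0.0859
0.615 0.1782 0.2029 0.0861
0.62 0.1776 0.2029 0.086
0.625 0.1783 0.2026 0.0861
0.63 0.178 0.2034 0.086
0.635 0.178 0.203 0.086
0.64 0.1784 0.203 0.086
0.645 0.1781 0.2025 0.0858
```

Square, level, centred (y 190.5 against the stand's 190.2, stand x about 60 mm). Handing in.

```bash
python3 -c "
from plant import *
print(hand_in())"
```

```text
the job is handed in; nothing more can be done
None
```

The hand rest is wedged in the stand's dovetail way at about stand x = 60 mm, pushed to a settled 12.2 N. It stayed square, level and centred after I let go. The bowl, jar and brush were never touched, and the job is handed in at about 27 s.

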